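# Open the terminal box on the deburring bench

## Robot

A 6-joint arm with a two-finger parallel gripper is mounted at the origin on the work surface. World frame = base frame: x ahead of the robot, y to its left, z up, the work surface at z = 0. Lengths are in m, angles in rad, forces in N, time in s.
With the tool pointing down it reaches from about 0.4 to 0.925 m from the base axis. Payload 12.5 kg.
Tool frame: the origin (TCP) lies midway between the tips of the shut fingers; the grasp point (between the pads) lies 19 mm behind it (arm.grip_point_offset is the distance from the TCP to the grasp point, in m); z points along the fingers, y is the line along which they close (so a half turn about z gives the same grasp; the last joint's range is limited). The gripper opens to 95 mm and grips with 3 to 60 N. Pads are 20 mm wide; open, the fingers measure 119 mm over their backs; the gripper's body (75 mm by 180 mm) begins 59 mm behind the grasp point.
Start: joints at [-1.396, 0.491, 1.559, -0, 1.092, -0.106], TCP at [0.173, -0.601, 0.215] pointing down, gripper open.
Joint ranges: [-3.1, 3.1], [-0.84, 2.19], [0.05, 2.79], [-1.13, 4.28], [0.06, 2.93], [-2.69, 2.69]. Speed limits (rad/s): [2.22, 2.22, 2.79, 3.14, 3.14, 3.14].

## Interface

Orientations are given as a unit quaternion [w, x, y, z].
In Python, from bench import arm gives the robot as it stands.
- The arm moves only by the shell command python3 -m inch 'ROWS' [FORCE]. ROWS is JSON, a list of rows, each a list of 3 entries, a list of its own where there are three numbers: the turn, a rotation vector about the tool's x, y, z in rad, then the shift along the tool's x, y, z in m, then the opening, from -1 (shut) to 1 (fully open). In form: [[[ax, ay, az], [tx, ty, tz], gripper], ...]. A call has exactly 8 rows; each row shifts and turns the commanded pose from where the row before left it, along the tool's axes as they then stand; what a row does not reach is not made up. A row lasts 1/10 s, in which the tool goes at most 50 mm and 8.59 degrees, less where a joint would pass 70% of its speed; a pose out of reach is approached as far as the arm can. A call with a gripper value outside its range is refused whole. The fingers move at their own pace and stop on an object; FORCE is the grip in N (left out, the last holds). Time passes only in rows, so rows that do not move let the fingers close, or fill a call up. It gives the time, the measured TCP pose, the force, the opening and the grip force at its end, in the units of the state.
- arm.read_state(): the state, without advancing time (a new reading comes with each control period).
- arm.snapshot(name): name is "side" or "top"; returns a dict with "img" (480x640x3 uint8, red, green, blue), "fov_y" (degrees; the focal length in pixels is half the picture's height over the tangent of half this angle, whatever the lens; pixels are square), "cx", "cy" (the principal point, pixels), "R" (3x3) and "t" (3): a world point X has camera coordinates R X + t. Camera axes: x right, y down, z forward; pixel columns grow to the right and rows downward; lengths in m; the calibration is good to about 2 mm. A picture is of the moment at which its call begins. There is no depth.
- arm.finish_job(): hands the job in; it is judged then, once.
The state is a dict: "time": time; "joint_pos": joint angles; "joint_velocities": joint speeds; "tau": joint torques, N m; "eef_pos": TCP position; "tcp_rot": TCP orientation; "wrist_force": force on the tool from outside, world axes, zero at the start; "torque": the same for the moment, N m; "width": finger opening in m; "gripper_force": force on a finger pad.
Only numpy, scipy, OpenCV 4.12 (cv2) and the standard library are available. Lean on these libraries where they do the work, as an engineer would, in place of code of your own. Each camera call takes 0.05 s, during which the arm holds its last target. There are 200 camera calls.

## Task

Open the small terminal box that is bolted to the bench: loosen both captive thumbscrews anticlockwise as far as they go, then lift the cover off and lay it down upside down (hollow side up) in the middle of the rubber mat, so that its seal stays clean. Set it down gently, never letting it drop or fall over, and leave the turned hubs, the scraper and the brush where they are.

Things in the scene. Friction and masses are not known exactly. Their poses are not given: they have to be found in the camera images.
- cover_mid (a point): Middle of the loose hollow aluminium cover, half-way up its 38 mm. x along its length, y across, z out of its flat top (up while on the box). Lower step 144 x 64 mm, 22 mm tall from the rim; above it a deck 144 x 44 mm, widened to 64 mm for the middle 56 mm of its length: there the long sides are flat, full height and free to grip. Flat end faces: it can stand on end.
- cover: The same cover, origin at the middle of its rim (19 mm below cover_mid), same axes; 0.3 to 0.5 kg with its screws. Two lugs 26 mm wide, 10 mm thick at rim level reach to y = +-64 mm: at x +54 on the +y side, x -54 on the -y side. Screw feet reach 8.5 mm below the rim; heads end 3 mm below the flat top. A 5 mm lip of the box stands inside the rim (1.5 mm play): first lift 20 mm straight up.
- screw_a_head (a point): Captive thumbscrew at the cover's corner x +54, y +51 mm; it stays in the cover. Middle of its knurled round steel head, 22 mm across, 13 mm tall, 28.5 mm above the rim; z along the screw, slot in its top along x. Free all round, but for the deck's side 29 mm from the axis and, 6.5 mm below this point, the step's top edge 19 mm from the axis; both run along the cover's x.
- screw_b_head (a point): The same for the second thumbscrew, at the opposite corner x -54, y -51 mm.
- screw_a (a joint): Turn of screw a in rad, growing anticlockwise seen from above (loosening). Starts between 0 and 0.3, stop at 1.57; stays where left; friction 0.06 N m. Below about 1.1 a cross bar at its foot is caught under the box's lug and holds the cover down; above 1.25 it is loose. At 0 its slot lies along the cover's x.
- screw_b (a joint): Turn of screw b, as for screw a.
- box_rim (a point): Middle of the rim of the fixed grey lower half of the box, 60 mm above the bench, on which the cover's rim sits; axes as the cover's at the start. Its walls (139 x 59 mm) stand 2.5 mm inside the cover's sides; slotted lugs under the cover's lugs; foot plate 214 x 80 x 8 mm.
- mat_top (a point): Middle of the upper face of the fixed black rubber mat, 240 x 240 mm, 4 mm thick; x and y along its sides.
- hub_1: Bystander: turned steel hub standing on its flange, 84 mm across, 54 mm tall; origin at the middle of its underside.
- hub_2: Bystander: a second hub, like hub_1.
- scraper: Bystander: hand deburring scraper lying on the bench, 150 mm long along its x, handle 18 mm thick; origin under its middle.
- brush: Bystander: bench brush lying on its bristles, 210 mm long along its x, 30 mm wide, 28 mm tall; origin under its middle.
Mind the look-alikes: they are no part of the job. Leave any orange or red look-alike of the cover alone.

How it is judged:
On the way, in this order (a step that is already met when the one before it is completed fails the run):
1. both thumbscrews are turned loose (more than 1.25 rad) with the cover still in place (value of joint each of screw_a, screw_b above 1.25 rad and distance between cover_mid and box_rim below 0.03 m), for 0.1 s.
2. the cover is lifted clear of the box (distance between cover_mid and box_rim above 0.08 m), for 0.1 s.
At the end, for the whole second after the job is handed in: The cover lies released and at rest upside down (hollow side up, within 0.1 rad of level) on the rubber mat, its middle within 70 mm of the mat's middle along each mat side; it never dropped or toppled; hubs, scraper and brush are upright and within 25 mm of where they were (angle between cover_mid's own z axis and vertical above 3.04 rad and x of cover_mid in the frame of mat_top between -0.07 and 0.07 m and y of cover_mid in the frame of mat_top between -0.07 and 0.07 m and z of cover_mid in the frame of mat_top below 0.026 m and linear speed of cover below 0.02 m/s); the robot touches nothing.
It fails at once if the cover drops or falls over: it moves faster than 0.45 m/s while no finger touches it (linear speed of cover above 0.45 m/s and contact force between cover and the fingers below 0.05 N).
It fails at once if a hub is moved by more than 25 mm or tipped over (distance of any of hub_1, hub_2 from where it was at the start of the episode above 0.025 m or angle between any of hub_1, hub_2's own z axis and vertical above 0.3 rad).
It fails at once if the scraper or the brush is moved by more than 25 mm (distance of any of scraper, brush from where it was at the start of the episode above 0.025 m).
It also fails if it takes over 72 s, if anything falls off the work surface, if the arm or the gripper's body presses on something with over 40 N, if the wrist force passes 120 N, or if a joint passes its speed limit or range.

## Working session

There is one attempt and no reset: what is moved stays moved. The work goes in short steps, Python scripts to look and compute and a shell command to move; the robot and the scene stay as the last step left them, time stands still between calls to the robot, and variables do not carry over. Pictures are saved under pics/ and viewed, at most 10 in all, crops included, and the job is handed in when it is done.

```bash
ls; mkdir -p pics; python3 - <<'E'
from bench import arm
import cv2,json
for n in("side","top"):
    s=arm.snapshot(n); cv2.imwrite(f"pics/{n}0.png",s["img"][:,:,::-1]); print(n,s["fov_y"],s["cx"],s["cy"],s["R"],s["t"])
print(arm.read_state(), arm.grip_point_offset)
E
```

```text
pics
side 51.13708087377068 320.41424386764066 239.90103235518447 [[-0.99098461 -0.13299095  0.01621428]
 [-0.09650457  0.62462496 -0.77493904]
 [ 0.09293203 -0.76951742 -0.63182796]] [0.51125919 0.18913943 1.2960001 ]
top 51.86929573950629 322.35173788728804 239.52743214980825 [[ 0.00933124 -0.99986182  0.01375774]
 [-0.99268788 -0.0109184  -0.12021467]
 [ 0.12034827 -0.01253539 -0.99265259]] [-0.15686466  0.51422935  1.22613168]
{'time': 0.1, 'joint_pos': array([-1.39553715e+00,  4.91507691e-01,  1.55940280e+00,  4.04431069e-06,
        1.09166731e+00, -1.05550615e-01]), 'joint_velocities': array([ 1.05183843e-03, -1.19400808e-03, -1.05085757e-03,  9.51888057e-05,
       -1.66145163e-03, -7.06613194e-05]), 'tau': array([ 3.94628034e-03, -6.13620400e+01, -2.58606327e+01,  6.93935738e-02,
        4.70166549e-02, -4.85295482e-05]), 'eef_pos': array([ 0.17322375, -0.60029374,  0.21411003]), 'tcp_rot': array([-4.92336431e-04,  9.90159425e-01,  1.39943095e-01, -1.53718987e-05]), 'wrist_force': array([-0.0982505 ,  0.01465732,  0.3795792 ]), 'torque': array([-0.02741546,  0.00803777, -0.01345892]), 'gripper_force': 0.0, 'width': 0.09532671714153138} 0.0188
```

View pics/side0.png

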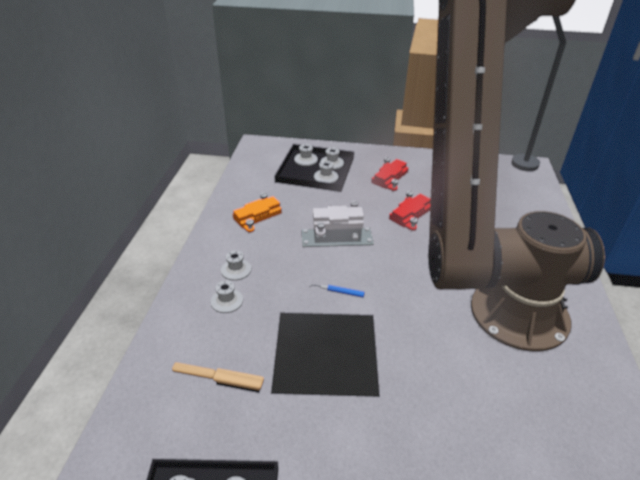

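View pics/top0.png

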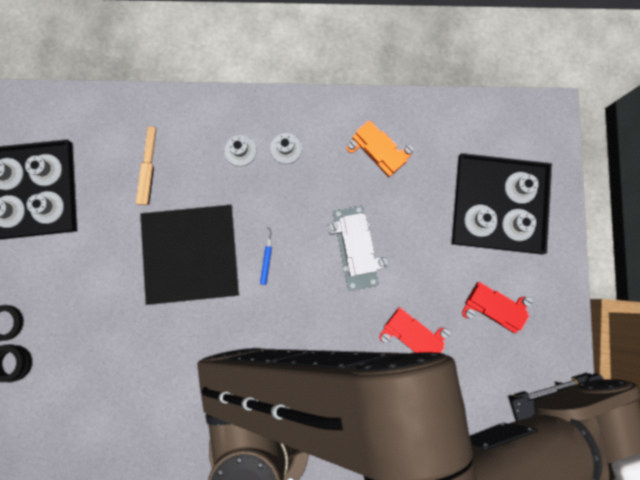

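Side view: the grey box with the bright silver cover is at about (338,220), the mat at (327,352), and the hubs at (235,265) and (226,296). The scraper is at (338,290), the brush at (218,376), the orange look-alike at (257,211) and the red ones at (390,173) and (411,210).

Top view: the silver cover is at (358,247), the orange one at (380,148), and the red ones at (415,330) and (497,307). The mat is at (190,254).

Candidates (top view): silver (358,247), orange (380,148), red (415,330), red (497,307). I choose silver because it is the only one sitting on a grey footed box.

```bash
cat > h.py <<'E'
import numpy as np,cv2
from scipy.spatial.transform import Rotation as Ro
from bench import arm
def cam(n):
    s=arm.snapshot(n); s["f"]=240/np.tan(np.radians(s["fov_y"]/2)); return s
def ray(s,p):
    d=s["R"].T@np.array([(p[0]-s["cx"])/s["f"],(p[1]-s["cy"])/s["f"],1]); return -s["R"].T@s["t"],d
def onz(s,p,z):
    o,d=ray(s,p); return o+d*(z-o[2])/d[2]
def tri(s1,p1,s2,p2):
    o1,d1=ray(s1,p1);o2,d2=ray(s2,p2)
    a,b=np.linalg.lstsq(np.c_[d1,-d2],o2-o1,rcond=None)[0]
    A,B=o1+a*d1,o2+b*d2; return (A+B)/2,np.linalg.norm(A-B)
def proj(s,X):
    c=s["R"]@np.array(X)+s["t"]; return np.array([s["cx"]+s["f"]*c[0]/c[2],s["cy"]+s["f"]*c[1]/c[2]])
E
python3 - <<'E'
from h import *
T=cam("top");S=cam("side")
a=cv2.resize(T["img"][195:300,315:405],None,fx=5.5,fy=5.5,interpolation=cv2.INTER_CUBIC)
b=cv2.resize(S["img"][195:255,295:380],None,fx=3.5,fy=3.5,interpolation=cv2.INTER_CUBIC)
o=np.zeros((600,800,3),np.uint8);o[:a.shape[0],:a.shape[1]]=a;o[:b.shape[0],500:500+b.shape[1]]=b[:,:300]
cv2.imwrite("pics/c1.png",o[:,:,::-1])
# mat
for s,roi in((T,(130,195,250,315)),(S,(265,305,385,400))):
    x0,y0,x1,y1=roi; m=(s["img"][y0:y1,x0:x1].max(2)<60).astype(np.uint8)
    c=max(cv2.findContours(m,0,2)[0],key=cv2.contourArea); q=cv2.approxPolyDP(c,8,True)[:,0]+[x0,y0]
    print(q.tolist()); P=np.array([onz(s,p,.004) for p in q]); print(P.round(3).tolist(),P.mean(0)); s["q"]=q
# bright cover mask in top
g=T["img"][200:285,325:395].astype(int); m=((g.min(2)>185)).astype(np.uint8)
n,l,st,ce=cv2.connectedComponentsWithStats(m); print(st,ce+[325,200])
c=max(cv2.findContours(m,0,2)[0],key=cv2.contourArea); r=cv2.minAreaRect(c); bp=cv2.boxPoints(r)+[325,200]; print(r,[onz(T,p,.098).round(4).tolist() for p in bp], onz(T,bp.mean(0),.098))
E
```

```text
[[230, 206], [141, 215], [147, 303], [237, 293]]
[[0.605, 0.091, 0.004], [0.578, 0.322, 0.004], [0.351, 0.294, 0.004], [0.379, 0.066, 0.004]] [0.47825587 0.19328281 0.004     ]
[[282, 319], [273, 392], [377, 395], [371, 317]]
[[0.598, 0.113, 0.004], [0.577, 0.324, 0.004], [0.351, 0.299, 0.004], [0.377, 0.073, 0.004]] [0.47581383 0.20241474 0.004     ]
[[   0    0   70   85 4180]
 [  32    9    3    3    7]
 [  12   12    3    3    7]
 [  10   13   48   63 1711]
 [   5   25    3    4    8]
 [  59   59    4    5   10]
 [  55   61    3    4    9]
 [  19   67    3    3    7]
 [  47   80    3    4    9]
 [  27   84    2    1    2]] [[360.07129187 241.18851675]
 [358.         209.71428571]
 [338.         213.28571429]
 [358.0654588  243.72238457]
 [330.75       226.5       ]
 [385.5        260.9       ]
 [380.88888889 262.55555556]
 [345.         268.28571429]
 [372.88888889 281.33333333]
 [352.5        284.        ]]
((32.518333435058594, 44.09910583496094), (61.03892517089844, 33.613704681396484), 73.1785888671875) [[0.5564, -0.1752, 0.098], [0.5813, -0.2535, 0.098], [0.4394, -0.2958, 0.098], [0.4153, -0.2185, 0.098]] [ 0.49762223 -0.23582515  0.098     ]
```

View pics/c1.png

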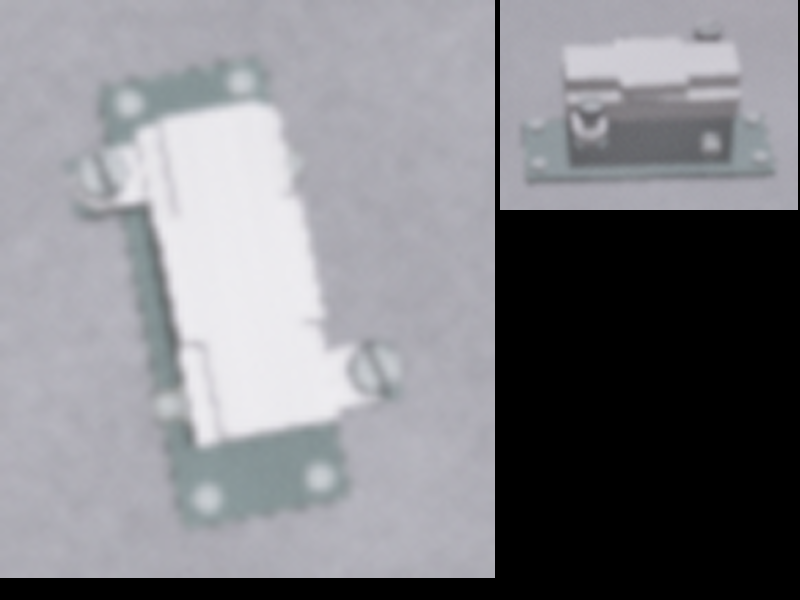

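Crop (5.5x top view, 3.5x side view): it shows the silver cover on the grey box with a green foot plate. Head a is at crop (96,178), head b at (375,370), foot bolts at the plate corners, and the slots are visible. In the side view, head a is at about (590,110) and head b at about (708,30).

```bash
python3 - <<'E'
from h import *
T=cam("top");S=cam("side")
t=lambda u,v:np.array([(u+.5)/5.5-.5+315,(v+.5)/5.5-.5+195])
s=lambda u,v:np.array([(u-500+.5)/3.5-.5+295,(v+.5)/3.5-.5+195])
A,B=onz(T,t(96,178),.095),onz(T,t(375,370),.095)
print(A,B,(A+B)/2,np.linalg.norm(A-B),np.degrees(np.arctan2(*(A-B)[1::-1]))-43.36)
F=[onz(T,t(*p),.010) for p in((130,103),(242,82),(320,478),(207,498))];F=np.array(F)
print(F.round(4),F.mean(0)); v=F[0]+F[1]-F[2]-F[3]; print("foot heading",np.degrees(np.arctan2(v[1],v[0])))
print("tri A",tri(T,t(96,178),S,s(590,112)),"tri B",tri(T,t(375,370),S,s(708,28)))
print("foot tri",tri(T,t(207,498),S,s(760,118)) ,tri(T,t(320,478),S,s(760,155)))
# deck top corners: near side(+y) right... deck far-left/-right
for n,p,q in(("deck mid widened, +x+y? ",None,None),): pass
for nm,p in(("hub1",(240,150)),("hub2",(286,148)),("scr",(266,256)),("brush",(146,166))): print(nm,onz(T,p,.02).round(3))
print("mat tri",[ (tri(T,a,S,b)[0].round(4).tolist()) for a,b in(((141,215),(273,392)),((147,303),(377,395)))])
st=arm.read_state();print(st["eef_pos"],Ro.from_quat(st["tcp_rot"],scalar_first=True).as_matrix().round(3))
E
```

```text
[ 0.53919691 -0.17410013  0.095     ] [ 0.45550626 -0.29708976  0.095     ] [ 0.49735158 -0.23559495  0.095     ] 0.14876348294013836 12.405920086792761
[[ 0.5879 -0.1927  0.01  ]
 [ 0.5987 -0.246   0.01  ]
 [ 0.4112 -0.2826  0.01  ]
 [ 0.4013 -0.2297  0.01  ]] [ 0.49977016 -0.23777324  0.01      ]
foot heading 11.131030529212405
tri A (array([ 0.54078795, -0.17442962,  0.08477445]), np.float64(0.00016587790665273071)) tri B (array([ 0.4554444 , -0.29745333,  0.09227651]), np.float64(0.0005406932363274841))
foot tri (array([ 0.4017405 , -0.22646495,  0.05494787]), np.float64(0.003416175315969981)) (array([ 0.40645809, -0.28730823, -0.03296119]), np.float64(0.012588009339877254))
hub1 [0.752 0.067 0.02 ]
hub2 [ 0.759 -0.054  0.02 ]
scr [ 0.473 -0.008  0.02 ]
brush [0.705 0.31  0.02 ]
mat tri [[0.5782, 0.3226, 0.0017], [0.3509, 0.296, -0.0004]]
[ 0.17320034 -0.60044153  0.2144671 ] [[ 0.961  0.277 -0.   ]
 [ 0.277 -0.961  0.   ]
 [ 0.    -0.    -1.   ]]
```

```bash

python3 -m inch '[[[0,0,0],[0.04,-0.026,0],0],[[0,0,0],[0.04,-0.026,0],0],[[0,0,0],[0.04,-0.026,0],0],[[0,0,0],[0.04,-0.026,0],0],[[0,0,0],[0.04,-0.026,0],0],[[0,0,0],[0.04,-0.026,0],0],[[0,0,0],[0.04,-0.026,0],0],[[0,0,0],[0.04,-0.026,0],0]]' 30
python3 -c "
from bench import arm;print(arm.read_state()['joint_pos'])"
python3 -m inch '[[[0,0,0],[0.04,-0.026,0],0],[[0,0,0],[0.04,-0.026,0],0],[[0,0,0],[0.04,-0.026,0],0],[[0,0,0],[0.03,-0.023,0],-0.24],[[0,0,-0.14],[0,0,0],-0.24],[[0,0,-0.14],[0,0,0],-0.24],[[0,0,-0.14],[0,0,0],-0.24],[[0,0,-0.14],[0,0,0],-0.24]]'
python3 -m inch '[[[0,0,-0.14],[0,0,0],-0.24],[[0,0,-0.14],[0,0,0],-0.24],[[0,0,-0.14],[0,0,0],-0.24],[[0,0,-0.07],[0,0,0.02],-0.24],[[0,0,0],[0,0,0.02],-0.24],[[0,0,0],[0,0,0.02],-0.24],[[0,0,0],[0,0,0],-0.24],[[0,0,0],[0,0,0],-0.24]]'
python3 -c "
from bench import arm;print(arm.read_state())"
```

```text
time: 1.1
eef_pos: [0.4241, -0.3104, 0.2148]
tcp_rot: [0.0, 0.99, 0.14, 0.0]
wrist_force: [1.3, -0.1, -0.6]
width: 0.0478
gripper_force: 0.0
[-7.57565502e-01  3.49769378e-01  1.80104999e+00 -5.19247894e-05
  9.90306887e-01  5.32659825e-01]
time: 1.9
eef_pos: [0.5392, -0.1732, 0.2146]
tcp_rot: [0.0, 0.912, 0.411, -0.0]
wrist_force: [0.1, 0.1, -0.4]
width: 0.0362
gripper_force: 0.0
time: 2.7
eef_pos: [0.5393, -0.1734, 0.155]
tcp_rot: [-0.0, 0.787, 0.617, -0.0]
wrist_force: [0.7, 0.4, -0.4]
width: 0.0361
gripper_force: 0.0
{'time': 2.7, 'joint_pos': array([-4.27706500e-01,  4.77113854e-01,  1.77096585e+00, -9.63133418e-05,
        8.93791430e-01, -1.87633692e-01]), 'joint_velocities': array([-0.00034513, -0.01907041, -0.01193423, -0.00051981,  0.00146972,
       -0.00156984]), 'tau': array([-2.99895834e-02, -5.47577477e+01, -2.10153848e+01,  5.44109638e-02,
       -2.38663709e-02, -1.43996895e-03]), 'eef_pos': array([ 0.53930698, -0.17344047,  0.15495085]), 'tcp_rot': array([-1.06397195e-04,  7.86674871e-01,  6.17367498e-01, -9.73480222e-05]), 'wrist_force': array([ 0.74956274,  0.42936047, -0.38187175]), 'torque': array([-0.03661386, -0.08084032,  0.01530482]), 'gripper_force': 0.0, 'width': 0.036098003692136484}
```

```bash

python3 -m inch '[[[0,0,0],[0,0,0.02],-0.24],[[0,0,0],[0,0,0.02],-0.24],[[0,0,0],[0,0,0.015],-0.24],[[0,0,0],[0,0,0.009],-0.24],[[0,0,0],[0,0,0.005],-0.24],[[0,0,0],[0,0,0],-0.24],[[0,0,0],[0,0,0],-0.24],[[0,0,0],[0,0,0],-0.24]]' 30
python3 -c "
from h import *
T=cam('top');S=cam('side')
a=cv2.resize(T['img'][190:270,315:405],None,fx=5,fy=5,interpolation=2);b=cv2.resize(S['img'][175:255,300:365],None,fx=5,fy=5,interpolation=2)
cv2.imwrite('pics/c2.png',np.hstack([a,b])[:,:,::-1])"
```

```text
time: 3.5
eef_pos: [0.5395, -0.1735, 0.0864]
tcp_rot: [0.001, 0.787, 0.617, 0.0]
wrist_force: [-0.7, -0.7, 1.3]
width: 0.0365
gripper_force: 0.0
```

View pics/c2.png

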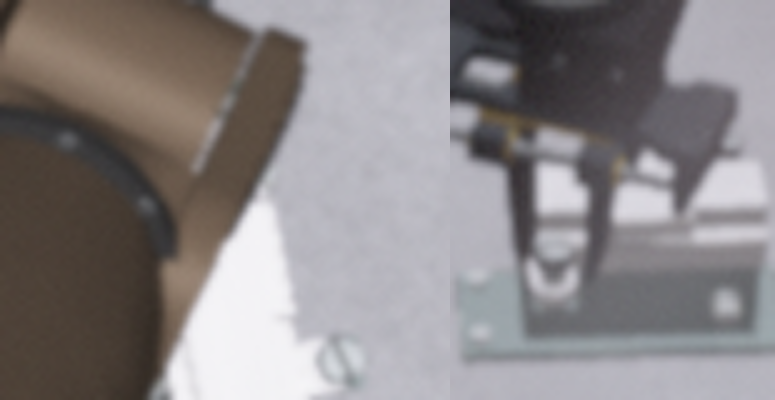

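In the side view (right half), the fingers straddle head a at about (555,260). The top view is hidden by the wrist. There is no contact, so I close and turn.

```bash

python3 -m inch '[[[0,0,0],[0,0,0],-1],[[0,0,0],[0,0,0],-1],[[0,0,0],[0,0,0],-1],[[0,0,0],[0,0,0],-1],[[0,0,0],[0,0,0],-1],[[0,0,-0.05],[0,0,0],-1],[[0,0,-0.1],[0,0,0],-1],[[0,0,-0.13],[0,0,0],-1]]' 30
python3 -c "
from bench import arm;print(arm.read_state()['torque'])"
python3 -m inch '[[[0,0,-0.14],[0,0,0],-1],[[0,0,-0.14],[0,0,0],-1],[[0,0,-0.14],[0,0,0],-1],[[0,0,-0.14],[0,0,0],-1],[[0,0,-0.14],[0,0,0],-1],[[0,0,-0.14],[0,0,0],-1],[[0,0,-0.14],[0,0,0],-1],[[0,0,-0.14],[0,0,0],-1]]'
python3 -c "
from bench import arm;print(arm.read_state()['torque'])"
python3 -m inch '[[[0,0,-0.14],[0,0,0],-1],[[0,0,-0.14],[0,0,0],-1],[[0,0,0],[0,0,0],-1],[[0,0,0],[0,0,0],-1],[[0,0,0],[0,0,0],-0.42],[[0,0,0],[0,0,0],-0.42],[[0,0,0],[0,0,0],-0.42],[[0,0,0],[0,0,0],-0.42]]'
python3 -c "
from bench import arm;print(arm.read_state()['torque'])"
```

```text
time: 4.4
eef_pos: [0.5405, -0.1738, 0.0861]
tcp_rot: [0.002, 0.691, 0.723, 0.001]
wrist_force: [5.5, -0.9, 0.9]
width: 0.0211
gripper_force: 30.0
[-0.01852659 -0.88457937 -0.04982552]
time: 5.2
eef_pos: [0.5392, -0.1745, 0.086]
tcp_rot: [0.0, 0.201, 0.98, -0.001]
wrist_force: [-2.6, -8.3, 2.1]
width: 0.0205
gripper_force: 30.0
[-1.60065493  0.30680928 -0.05481567]
time: 6.0
eef_pos: [0.5392, -0.1732, 0.0856]
tcp_rot: [-0.0, 0.065, 0.998, 0.0]
wrist_force: [0.4, 0.1, -0.2]
width: 0.0274
gripper_force: 0.0
[ 0.0877017  -0.14915346  0.02151945]
```

```bash

python3 -m inch '[[[0,0,0],[0,0,-0.015],-0.42],[[0,0,0],[0,0,-0.025],-0.24],[[0,0,0],[0,0,-0.03],-0.24],[[0,0,0],[0.013,-0.027,0],-0.24],[[0,0,0],[0.013,-0.027,0],-0.24],[[0,0,0],[0.013,-0.027,0],-0.24],[[0,0,0],[0.014,-0.027,0],-0.24],[[0,0,0],[0.014,-0.026,0],-0.24]]' 30
python3 -m inch '[[[0,0,0.14],[0,0,0],-0.24],[[0,0,0.14],[0,0,0],-0.24],[[0,0,0.14],[0,0,0],-0.24],[[0,0,0.14],[0,0,0],-0.24],[[0,0,0.14],[0,0,0],-0.24],[[0,0,0.14],[0,0,0],-0.24],[[0,0,0.14],[0,0,0],-0.24],[[0,0,0.14],[0,0,0],-0.24]]'
python3 -m inch '[[[0,0,0.14],[0,0,0],-0.24],[[0,0,0.14],[0,0,0],-0.24],[[0,0,0.14],[0,0,0],-0.24],[[0,0,0.14],[0,0,0],-0.24],[[0,0,0],[0,0,0],-0.24],[[0,0,0],[0,0,0],-0.24],[[0,0,0],[0,0,0],-0.24],[[0,0,0],[0,0,0],-0.24]]'
python3 -c "
from h import *
T=cam('top');S=cam('side')
a=cv2.resize(T['img'][190:270,315:405],None,fx=5,fy=5,interpolation=2);b=cv2.resize(S['img'][175:255,300:365],None,fx=5,fy=5,interpolation=2)
cv2.imwrite('pics/c3.png',np.hstack([a,b])[:,:,::-1]);print(arm.read_state()['joint_pos'])"
```

```text
time: 6.8
eef_pos: [0.4546, -0.2983, 0.1557]
tcp_rot: [0.0, 0.065, 0.998, -0.0]
wrist_force: [-0.1, -1.0, 0.5]
width: 0.0361
gripper_force: 0.0
time: 7.6
eef_pos: [0.4553, -0.2974, 0.1556]
tcp_rot: [-0.0, 0.588, 0.809, -0.0]
wrist_force: [0.1, 0.3, -0.0]
width: 0.0362
gripper_force: 0.0
time: 8.4
eef_pos: [0.4553, -0.2975, 0.1556]
tcp_rot: [0.0, 0.786, 0.618, -0.0]
wrist_force: [0.2, 0.6, 0.6]
width: 0.0358
gripper_force: 0.0
[-7.00230172e-01  4.47319721e-01  1.82532902e+00 -8.13997570e-05
  8.68887754e-01 -4.61308860e-01]
```

View pics/c3.png

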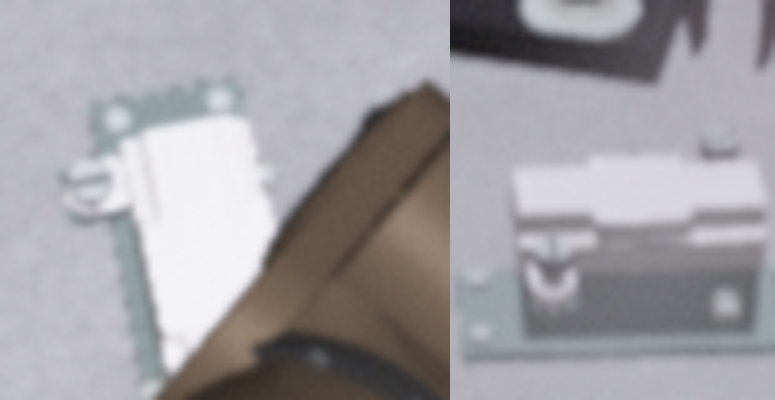

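Head a at (90,185) now has its slot across the cover (about 90°), so it is loose. I do the same for b.

```bash

python3 -m inch '[[[0,0,0],[0,0,0.02],-0.24],[[0,0,0],[0,0,0.02],-0.24],[[0,0,0],[0,0,0.015],-0.24],[[0,0,0],[0,0,0.009],-0.24],[[0,0,0],[0,0,0.005],-0.24],[[0,0,0],[0,0,0],-0.24],[[0,0,0],[0,0,0],-0.24],[[0,0,0],[0,0,0],-1]]' 30
python3 -m inch '[[[0,0,0],[0,0,0],-1],[[0,0,0],[0,0,0],-1],[[0,0,0],[0,0,0],-1],[[0,0,0],[0,0,0],-1],[[0,0,0],[0,0,0],-1],[[0,0,-0.05],[0,0,0],-1],[[0,0,-0.1],[0,0,0],-1],[[0,0,-0.13],[0,0,0],-1]]' 30
python3 -m inch '[[[0,0,-0.14],[0,0,0],-1],[[0,0,-0.14],[0,0,0],-1],[[0,0,-0.14],[0,0,0],-1],[[0,0,-0.14],[0,0,0],-1],[[0,0,-0.14],[0,0,0],-1],[[0,0,-0.14],[0,0,0],-1],[[0,0,-0.14],[0,0,0],-1],[[0,0,-0.14],[0,0,0],-1]]'
python3 -m inch '[[[0,0,-0.14],[0,0,0],-1],[[0,0,-0.14],[0,0,0],-1],[[0,0,0],[0,0,0],-1],[[0,0,0],[0,0,0],-1],[[0,0,0],[0,0,0],-0.42],[[0,0,0],[0,0,0],-0.42],[[0,0,0],[0,0,0],-0.42],[[0,0,0],[0,0,0],-0.42]]'
python3 -m inch '[[[0,0,0],[0,0,-0.015],-0.42],[[0,0,0],[0,0,-0.03],-0.24],[[0,0,0],[0,0,-0.03],-0.24],[[0,0,0],[0,0,-0.03],0],[[0,0,0],[0,0,-0.03],0],[[0,0,0],[0,0,-0.01],0.5],[[0,0,0],[0,0,0],1],[[0,0,0],[0,0,0],1]]' 30
python3 -c "
from h import *
s=arm.read_state();print(repr(s['joint_pos']),s['eef_pos'],s['tcp_rot'])"
```

```text
time: 9.3
eef_pos: [0.4555, -0.2977, 0.0873]
tcp_rot: [0.001, 0.787, 0.617, 0.0]
wrist_force: [-0.1, -1.1, 0.0]
width: 0.0323
gripper_force: 0.0
time: 10.1
eef_pos: [0.4561, -0.298, 0.0872]
tcp_rot: [0.001, 0.691, 0.722, 0.0]
wrist_force: [5.6, -0.7, 5.0]
width: 0.0206
gripper_force: 30.0
time: 10.9
eef_pos: [0.4561, -0.2975, 0.0871]
tcp_rot: [0.001, 0.201, 0.98, -0.0]
wrist_force: [0.3, 3.4, 5.0]
width: 0.021
gripper_force: 30.0
time: 11.7
eef_pos: [0.4551, -0.2974, 0.0864]
tcp_rot: [-0.0, 0.066, 0.998, 0.0]
wrist_force: [0.1, -0.6, -0.3]
width: 0.0277
gripper_force: 0.0
time: 12.5
eef_pos: [0.4549, -0.2972, 0.2304]
tcp_rot: [-0.001, 0.065, 0.998, 0.0]
wrist_force: [-0.3, 0.6, 0.3]
width: 0.0659
gripper_force: 0.0
array([-7.00254362e-01,  3.58967205e-01,  1.73852622e+00, -3.87726212e-05,
        1.04566296e+00, -2.14010438e+00]) [ 0.45489362 -0.29718135  0.23037122] [-6.39503791e-04  6.54166565e-02  9.97857730e-01  4.50148310e-04]
```

```bash
cat > k.py <<'E'
import numpy as np
from scipy.optimize import least_squares
from scipy.spatial.transform import Rotation as Ro
LO=np.array([-3.1,-.84,.05,-1.13,.06,-2.69]);HI=np.array([3.1,2.19,2.79,4.28,2.93,2.69])
D=[([-1.39553715,.491507691,1.5594028,0,1.09166731,-.105550615],[.17322375,-.60029374,.21411]),
([-.757565502,.349769378,1.80104999,0,.990306887,.532659825],[.4241,-.3104,.2148]),
([-.4277065,.477113854,1.77096585,0,.893791430,-.187633692],[.53930698,-.17344047,.15495]),
([-.700230172,.447319721,1.82532902,0,.868887754,-.461308860],[.4553,-.2975,.1556]),
([-.700254362,.358967205,1.73852622,0,1.04566296,-2.14010438],[.45489362,-.29718135,.23037122])]
def fk(q,k):
    a1,off,d,L1,e,L2,Lt=k
    A=Ro.from_euler('z',q[0]);B=Ro.from_euler('y',q[1]);C=Ro.from_euler('y',q[1]+q[2])
    R=A*C*Ro.from_euler('z',q[3])*Ro.from_euler('y',q[4])*Ro.from_euler('z',q[5]+np.pi/2)
    return A.apply([a1,off,d]+B.apply([0,0,L1])+C.apply([e,0,L2]))+R.apply([0,0,Lt]),R
def fit(data,Lt=None):
    # prior keeps weak parameters in place
    p0=np.array([0,.066,.3,.4,0,.4,Lt or .25]);w=np.array([.05,1,.3,.3,.05,.3,1e-5 if Lt else .3])
    return least_squares(lambda k:np.r_[np.concatenate([fk(q,k)[0]-p for q,p in data])/.0005,(k-p0)/w],p0)
def ik(p,R,k,seeds):
    best=None
    for s in seeds:
        r=least_squares(lambda q:np.r_[(fk(q,k)[0]-p)*5,(fk(q,k)[1].inv()*R).as_rotvec()],np.clip(s,LO+.01,HI-.01),bounds=(LO,HI))
        m=np.minimum(r.x-LO,HI-r.x)[[3,4,5]].min()
        if r.cost<1e-7 and (best is None or m>best[1]): best=(r.x,m)
    return best
def pose(h,tilt,flip=0):
    """tool z leans from down toward heading h by tilt; tool y horizontal, across h"""
    z=np.array([np.sin(tilt)*np.cos(h),np.sin(tilt)*np.sin(h),-np.cos(tilt)]);y=np.array([-np.sin(h),np.cos(h),0])*(-1 if flip else 1)
    return Ro.from_matrix(np.c_[np.cross(y,z),y,z])
E
cat > plan.py <<'E'
from k import *
rng=np.random.default_rng(0)
import sys
for Lt in map(float,sys.argv[1:]):
    f=fit(D,Lt);k=f.x;print(Lt,k.round(4),f.cost)
    def tst(p,h,t):
        o=[]
        for fl in(0,1):
            a=np.arctan2(p[1],p[0])-.12
            b=ik(np.array(p),pose(h,t,fl),k,[[a,.4,1.7,j4,j5,j6] for j4 in(-.8,.5,1.6,2.8) for j5,j6 in((.9,-1),(.9,1),(1.8,0))])
            o.append(None if b is None else b[0].round(2).tolist()+[round(b[1],2)])
        return o
    for h in(11.5,191.5): print("pick",h,tst([.498,-.236,.11],np.radians(h),np.radians(30)))
    for h in range(0,180,30):
        print("mat",h,[[x[3:] if x else None for x in tst([.478,.198,.12],np.radians(h),np.radians(t))] for t in(-60,-30,30,60)])
E
python3 plan.py .2 .3
```

```text
0.2 [-0.      0.0659  0.1246  0.5864  0.0426  0.4109  0.2   ] 0.7556558817434506
pick 11.5 [None, [-0.71, 0.48, 2.05, 1.02, 0.48, -0.23, np.float64(0.42)]]
pick 191.5 [[-0.45, 0.65, 1.66, -0.32, 1.28, 1.08, np.float64(0.81)], [-0.45, 0.65, 1.66, -0.32, 1.28, -2.06, np.float64(0.63)]]
mat 0 [[[0.18, 1.83, -1.43, np.float64(1.1)], [0.18, 1.83, 1.72, np.float64(0.97)]], [[0.11, 1.33, -1.4, np.float64(1.24)], [0.11, 1.33, 1.74, np.float64(0.95)]], [None, None], [[3.61, 0.82, 1.44, np.float64(0.67)], [3.61, 0.82, -1.7, np.float64(0.67)]]]
mat 30 [[[-0.17, 1.84, -1.72, np.float64(0.96)], [-0.17, 1.84, 1.43, np.float64(0.96)]], [[-0.11, 1.34, -1.73, np.float64(0.96)], [-0.11, 1.34, 1.41, np.float64(1.02)]], [None, [1.21, 0.17, 0.08, np.float64(0.11)]], [[2.69, 0.86, 1.68, np.float64(0.8)], [2.69, 0.86, -1.47, np.float64(0.8)]]]
mat 60 [[[-0.51, 1.7, -1.97, np.float64(0.62)], [-0.51, 1.7, 1.17, np.float64(0.62)]], [[-0.33, 1.25, -2.06, np.float64(0.63)], [-0.33, 1.25, 1.08, np.float64(0.8)]], [None, [1.04, 0.49, -0.28, np.float64(0.43)]], [[1.86, 0.93, 1.91, np.float64(0.78)], [1.86, 0.93, -
[... 2220 characters left out ...]
.79, 2.5, np.float64(0.19)], [0.78, 0.79, -0.65, np.float64(0.73)]], [[1.14, 1.16, 1.93, np.float64(0.76)], [1.14, 1.16, -1.21, np.float64(1.1)]]]
mat 120 [[[-1.12, 1.21, -2.06, np.float64(0.01)], [-1.12, 1.21, 1.08, np.float64(0.01)]], [[-0.74, 0.83, -2.55, np.float64(0.14)], [-0.74, 0.83, 0.59, np.float64(0.39)]], [[0.52, 1.06, 2.28, np.float64(0.41)], [0.52, 1.06, -0.86, np.float64(1.0)]], [[0.75, 1.45, 2.01, np.float64(0.68)], [0.75, 1.45, -1.13, np.float64(1.39)]]]
mat 150 [[None, None], [None, [-1.06, 0.52, 0.4, np.float64(0.07)]], [[0.31, 1.26, 2.02, np.float64(0.67)], [0.31, 1.26, -1.12, np.float64(1.2)]], [[0.46, 1.72, 1.93, np.float64(0.76)], [0.46, 1.72, -1.21, np.float64(1.21)]]]
```

```bash

python3 -m inch '[[[0,0,0.14],[0,0,0],1],[[0,0,0.14],[0,0,0],1],[[0,0,0.14],[0,0,0],1],[[0,0,0.14],[0,0,0],1],[[0,0,0.14],[0,0,0],1],[[0,0,0.14],[0,0,0],1],[[0,0,0.14],[0,0,0],1],[[0,0,0.14],[0,0,0],1]]' 40
python3 -m inch '[[[0,0,0.14],[0,0,0],1],[[0,0,0.14],[0,0,0],1],[[0,0,0.14],[0,0,0],1],[[0,0,0.14],[0,0,0],1],[[0,0,0.14],[0,0,0],1],[[0,0,0.14],[0,0,0],1],[[0,0,0.14],[0,0,0],1],[[0,0,0.14],[0,0,0],1]]'
python3 -m inch '[[[0,0,0.14],[0,0,0],1],[[0,0,0.14],[0,0,0],1],[[0,0,0.14],[0,0,0],1],[[0,0,0.14],[0,0,0],1],[[0,0,0],[0.0235,-0.0255,0.02],1],[[0,0,0],[0.0235,-0.0255,0.02],1],[[0,-0.13,0],[0,0,0],1],[[0,-0.13,0],[0,0,0],1]]'
python3 -m inch '[[[0,-0.13,0],[0,0,0],1],[[0,-0.13,0],[0,0,0],1],[[0,0,0],[0,0,0],1],[[0,0,0],[0,0,0],1],[[0,0,0],[0,0,0],1],[[0,0,0],[0,0,0],1],[[0,0,0],[0,0,0],1],[[0,0,0],[0,0,0],1]]'
cat >> h.py <<'E'
def to(p,R):
    s=arm.read_state();R0=Ro.from_quat(s["tcp_rot"],scalar_first=True)
    print("at",s["eef_pos"].round(4),"j",s["joint_pos"].round(3),"F",s["wrist_force"].round(1),"w",round(s["width"],4))
    print("turn",(R0.inv()*R).as_rotvec().round(4),"shift now",R0.inv().apply(np.array(p)-s["eef_pos"]).round(4),"after turn",R.inv().apply(np.array(p)-s["eef_pos"]).round(4))
E
python3 - <<'E'
from h import *; from k import *
s=arm.read_state(); P=pose(np.radians(192),np.radians(30))
to(np.array([.4975,-.2356,.079])+.016*P.as_matrix()[:,2],P)
for Lt in(.15,.2,.25,.3,.35):
    k=fit(D,Lt).x; p,R=fk(s["joint_pos"],k); print(Lt,(p-s["eef_pos"]).round(4),(R.inv()*Ro.from_quat(s["tcp_rot"],scalar_first=True)).magnitude().round(4))
f=fit(D+[(s["joint_pos"],s["eef_pos"])]);print(f.x.round(4).tolist(),f.cost)
T=cam('top');S=cam('side')
a=cv2.resize(T['img'][170:290,300:420],None,fx=3.3,fy=3.3,interpolation=2);b=cv2.resize(S['img'][145:265,290:410],None,fx=3.3,fy=3.3,interpolation=2)
cv2.imwrite('pics/c4.png',np.hstack([a,b])[:,:,::-1])
E
```

```text
time: 13.3
eef_pos: [0.4548, -0.2972, 0.2297]
tcp_rot: [-0.002, 0.588, 0.809, 0.0]
wrist_force: [0.7, -0.7, -0.3]
width: 0.095
gripper_force: 0.0
time: 14.1
eef_pos: [0.4548, -0.2972, 0.2297]
tcp_rot: [-0.001, 0.928, 0.373, -0.001]
wrist_force: [0.0, 0.4, 0.3]
width: 0.0951
gripper_force: 0.0
time: 14.9
eef_pos: [0.4899, -0.2372, 0.1902]
tcp_rot: [0.014, 0.986, 0.104, -0.133]
wrist_force: [-0.5, 0.1, -0.6]
width: 0.0951
gripper_force: 0.0
time: 15.7
eef_pos: [0.4903, -0.238, 0.1921]
tcp_rot: [0.027, 0.961, 0.101, -0.255]
wrist_force: [-1.0, 0.6, -1.0]
width: 0.0948
gripper_force: 0.0
at [ 0.4903 -0.238   0.1921] j [-0.426  0.593  1.538 -0.302  1.446  1.039] F [-1.   0.6 -1. ] w 0.0948
turn [ 0.0009 -0.0047  0.0005] shift now [ 0.0625 -0.0009  0.1105] after turn [ 0.0631 -0.0009  0.1102]Traceback (most recent call last):
  File "<stdin>", line 5, in <module>
AttributeError: 'float' object has no attribute 'round'
```

```bash

python3 -m inch '[[[0,0,0],[0.01,0,0.0175],1],[[0,0,0],[0.01,0,0.0175],1],[[0,0,0],[0.01,0,0.0175],1],[[0,0,0],[0.01,0,0.0175],1],[[0,0,0],[0.005,-0.001,0.009],1],[[0,0,0],[0,0,0],1],[[0,0,0],[0,0,0],1],[[0,0,0],[0,0,0],1]]' 40
python3 - <<'E'
from h import *; from k import *
s=arm.read_state(); P=pose(np.radians(192),np.radians(30))
to(np.array([.4975,-.2356,.079])+.016*P.as_matrix()[:,2],P)
for Lt in(.15,.2,.25,.3,.35):
    k=fit(D,Lt).x; p,R=fk(s["joint_pos"],k); print(Lt,(p-s["eef_pos"]).round(4),round(float((R.inv()*Ro.from_quat(s["tcp_rot"],scalar_first=True)).magnitude()),4))
f=fit(D+[(s["joint_pos"],s["eef_pos"])]);print(f.x.round(4).tolist(),f.cost)
T=cam('top');S=cam('side')
a=cv2.resize(T['img'][170:290,300:420],None,fx=3.3,fy=3.3,interpolation=2);b=cv2.resize(S['img'][145:265,290:410],None,fx=3.3,fy=3.3,interpolation=2)
cv2.imwrite('pics/c4.png',np.hstack([a,b])[:,:,::-1])
E
```

```text
time: 16.5
eef_pos: [0.4906, -0.2371, 0.1017]
tcp_rot: [0.028, 0.961, 0.102, -0.255]
wrist_force: [0.5, -0.1, 0.6]
width: 0.0948
gripper_force: 0.0
at [ 0.4906 -0.2371  0.1017] j [-0.424  0.699  1.609 -0.313  1.278  1.095] F [ 0.5 -0.1  0.6] w 0.0948
turn [ 0.0016 -0.0049  0.0006] shift now [ 0.0173 -0.      0.0322] after turn [ 0.0175 -0.      0.0321]
0.15 [ 0.059   0.0128 -0.016 ] 0.0
0.2 [ 0.0348  0.0075 -0.0094] 0.0
0.25 [ 0.0106  0.0023 -0.0029] 0.0
0.3 [-0.0137 -0.0029  0.0037] 0.0
0.35 [-0.0379 -0.0082  0.0103] 0.0
[-0.0001, 0.0659, 0.1967, 0.5866, 0.0429, 0.411, 0.2718] 0.6286305845400225
```

View pics/c4.png

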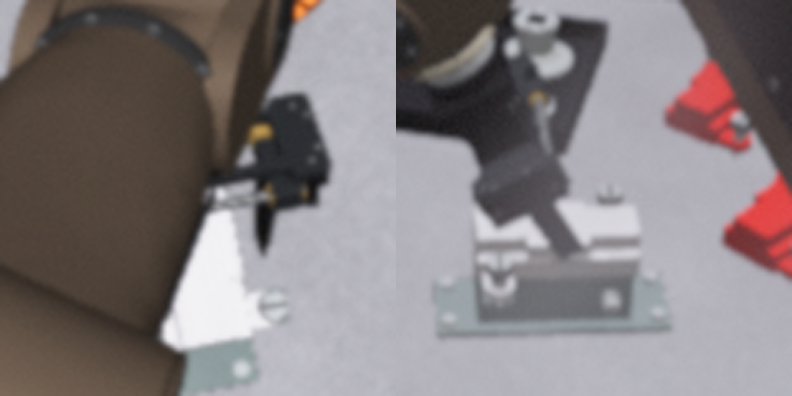

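Head b's slot at (273,305) is also across now. In the side view, the near finger at about (565,240) is beside the full-height middle of the cover's side. I go down, grip and lift straight up.

```bash

python3 -m inch '[[[0,0,0],[0.006,0,0.011],1],[[0,0,0],[0.006,0,0.011],1],[[0,0,0],[0.0055,0,0.0102],1],[[0,0,0],[0,0,0],1],[[0,0,0],[0,0,0],-1],[[0,0,0],[0,0,0],-1],[[0,0,0],[0,0,0],-1],[[0,0,0],[0,0,0],-1]]' 45
python3 -m inch '[[[0,0,0],[0,0,0],-1],[[0,0,0],[0,0,0],-1],[[0,0,0],[0,0,0],-1],[[0,0,0],[-0.002,0,-0.0035],-1],[[0,0,0],[-0.0025,0,-0.0044],-1],[[0,0,0],[-0.0025,0,-0.0044],-1],[[0,0,0],[-0.0025,0,-0.0044],-1],[[0,0,0],[-0.0025,0,-0.0044],-1]]' 45
python3 - <<'E'
from h import *
to([0,0,0],Ro.identity())
E
```

```text
time: 17.4
eef_pos: [0.4895, -0.2371, 0.0644]
tcp_rot: [0.027, 0.961, 0.102, -0.255]
wrist_force: [0.1, 0.2, 0.7]
width: 0.0685
gripper_force: 0.0
time: 18.2
eef_pos: [0.4894, -0.2368, 0.0887]
tcp_rot: [0.027, 0.961, 0.102, -0.256]
wrist_force: [-0.0, 0.0, -4.2]
width: 0.0637
gripper_force: 44.8
at [ 0.4894 -0.2368  0.0887] j [-0.425  0.715  1.618 -0.315  1.255  1.102] F [-0.   0.  -4.2] w 0.0637
turn [-2.9683 -0.3142  0.7897] shift now [-0.3282 -0.334   0.2902] after turn [-0.4894  0.2368 -0.0887]
```

```bash
cat > path.py <<'E'
from h import *; from k import *
k=[-0.0001,0.0659,0.1967,0.5866,0.0429,0.411,0.2718]
m=np.array([.478,.198,.076]); q=arm.read_state()["joint_pos"]; r=np.radians
def step(nm,p,h,t):
    global q
    b=ik(np.array(p),pose(r(h),r(t)),k,[q]); 
    if b is None: print(nm,"FAIL");return
    print(nm,np.round(p,4),b[0].round(2),"wrist z",round(float((fk(b[0],k)[0]-fk(b[0],k)[1].apply([0,0,k[6]]))[2]),3),"dq",np.abs(b[0]-q).max().round(2)); q=b[0]
Z=lambda h,t:pose(r(h),r(t)).as_matrix()[:,2]
if __name__=="__main__":
    step("lift",[.489,-.237,.27],192,30)
    step("over",[.48,.2,.27],192,30)
    for t in(30,0,-30,-60): step("yaw,tilt",[.48,.2,.27],250,t)
    step("stand",m+.016*Z(250,-60),250,-60)
    step("back",m-.09*Z(250,-60),250,-60)
    for t in(-60,-30,0,30,60): step("over",[.48,.22,.30],250,t)
    step("pre",m-.1*Z(250,60),250,60)
    step("regrasp",m+.006*Z(250,60),250,60)
    for t in(60,30,0,-30): step("turn",[.478,.198,.22],250,t)
    step("lay",np.array([.478,.198,.023])+.006*Z(250,-30),250,-30)
E
python3 path.py; cp pics/c4.png /dev/null
```

```text
lift [ 0.489 -0.237  0.27 ] [-0.42  0.52  1.45 -0.3   1.6   0.99] wrist z 0.505 dq 0.35
over [0.48 0.2  0.27] [0.26 0.52 1.46 0.02 1.69 1.61] wrist z 0.505 dq 0.68
yaw,tilt [0.48 0.2  0.27] [ 0.45  0.47  1.55 -0.36  1.52  0.89] wrist z 0.505 dq 0.72
yaw,tilt [0.48 0.2  0.27] [ 0.27  0.28  1.74 -0.    1.12  0.62] wrist z 0.542 dq 0.4
yaw,tilt [0.48 0.2  0.27] [ 0.01  0.2   1.96  0.65  0.89 -0.03] wrist z 0.505 dq 0.65
yaw,tilt [0.48 0.2  0.27] [-0.22  0.3   2.17  1.32  1.09 -0.81] wrist z 0.406 dq 0.78
stand [0.4827 0.211  0.068 ] [-0.19  0.77  2.3   1.69  1.04 -1.49] wrist z 0.204 dq 0.67
back [0.4513 0.1248 0.121 ] [-0.43  0.63  2.33  1.39  1.07 -1.37] wrist z 0.257 dq 0.29
over [0.48 0.22 0.3 ] [-0.17  0.25  2.14  1.31  1.08 -0.7 ] wrist z 0.436 dq 0.67
over [0.48 0.22 0.3 ] [0.06 0.17 1.91 0.61 0.93 0.07] wrist z 0.535 dq 0.77
over [0.48 0.22 0.3 ] [0.3  0.27 1.67 0.   1.2  0.65] wrist z 0.572 dq 0.61
over [0.48 0.22 0.3 ] [ 0.48  0.46  1.48 -0.35  1.6   0.89] wrist z 0.535 dq 0.41
over [0.48 0.22 0.3 ] [ 0.57  0.67  1.37 -0.6   1.98  0.94] wrist z 0.436 dq 0.37
pre [0.5076 0.2794 0.126 ] [ 0.62  0.93  1.3  -0.53  1.83  1.09] wrist z 0.262 dq 0.27
regrasp [0.4762 0.1931 0.073 ] [ 0.54  0.91  1.54 -0.57  1.61  1.16] wrist z 0.209 dq 0.25
turn [0.478 0.198 0.22 ] [ 0.55  0.73  1.48 -0.59  1.82  1.03] wrist z 0.356 dq 0.21
turn [0.478 0.198 0.22 ] [ 0.45  0.51  1.61 -0.36  1.42  0.93] wrist z 0.455 dq 0.4
turn [0.478 0.198 0.22 ] [ 0.26  0.33  1.81 -0.    1.    0.61] wrist z 0.492 dq 0.42
turn [0.478 0.198 0.22 ] [ 0.01  0.27  2.04  0.73  0.78 -0.15] wrist z 0.455 dq 0.77
lay [0.479  0.2008 0.0178] [ 0.02  0.66  2.2   1.42  0.49 -0.98] wrist z 0.253 dq 0.83
```

```bash

python3 -m inch '[[[0,0,0],[-0.008,0,-0.0139],-1],[[0,0,0],[-0.016,0,-0.0277],-1],[[0,0,0],[-0.016,0,-0.0277],-1],[[0,0,0],[-0.016,0,-0.0277],-1],[[0,0,0],[-0.016,0,-0.0277],-1],[[0,0,0],[-0.016,0,-0.0277],-1],[[0,0,0],[-0.005,0,-0.0087],-1],[[0,0,0],[0,0,0],-1]]' 45
python3 - <<'E'
from path import *
to([.48,.2,.27],pose(r(192),r(30)))
E
```

```text
time: 19.0
eef_pos: [0.4889, -0.2371, 0.2757]
tcp_rot: [0.028, 0.961, 0.102, -0.255]
wrist_force: [0.1, 0.7, -5.6]
width: 0.0636
gripper_force: 44.8
at [ 0.4889 -0.2371  0.2757] j [-0.425  0.512  1.449 -0.3    1.607  0.99 ] F [ 0.1  0.7 -5.6] w 0.0636
turn [ 0.0021 -0.0058  0.0004] shift now [ 0.0744 -0.4293 -0.0366] after turn [ 0.074  -0.4294 -0.0362]
```

```bash

python3 -m inch '[[[0,0,0],[0.003,-0.015,-0.001],-1],[[0,0,0],[0.0053,-0.03,-0.0026],-1],[[0,0,0],[0.0053,-0.03,-0.0026],-1],[[0,0,0],[0.0053,-0.03,-0.0026],-1],[[0,0,0],[0.0053,-0.03,-0.0026],-1],[[0,0,0],[0.0053,-0.03,-0.0026],-1],[[0,0,0],[0.0053,-0.03,-0.0026],-1],[[0,0,0],[0.0053,-0.03,-0.0026],-1]]' 45
python3 -m inch '[[[0,0,0],[0.0053,-0.03,-0.0026],-1],[[0,0,0],[0.0053,-0.03,-0.0026],-1],[[0,0,0],[0.0053,-0.03,-0.0026],-1],[[0,0,0],[0.0053,-0.03,-0.0026],-1],[[0,0,0],[0.0053,-0.03,-0.0026],-1],[[0,0,0],[0.0053,-0.03,-0.0026],-1],[[0,0,0],[0.0053,-0.03,-0.0026],-1],[[0,0,0],[0.003,-0.02,-0.0015],-1]]'
python3 -m inch '[[[-0.0633,0,-0.1096],[0,0,0],-1],[[-0.0633,0,-0.1096],[0,0,0],-1],[[-0.0633,0,-0.1096],[0,0,0],-1],[[-0.0633,0,-0.1096],[0,0,0],-1],[[-0.0633,0,-0.1096],[0,0,0],-1],[[-0.0633,0,-0.1096],[0,0,0],-1],[[-0.0633,0,-0.1096],[0,0,0],-1],[[-0.0633,0,-0.1096],[0,0,0],-1]]'
python3 -m inch '[[[0,0.06,0],[0,0,0],-1],[[0,0.12,0],[0,0,0],-1],[[0,0.12,0],[0,0,0],-1],[[0,0.12,0],[0,0,0],-1],[[0,0.12,0],[0,0,0],-1],[[0,0.12,0],[0,0,0],-1],[[0,0.12,0],[0,0,0],-1],[[0,0.12,0],[0,0,0],-1]]'
python3 -m inch '[[[0,0.12,0],[0,0,0],-1],[[0,0.12,0],[0,0,0],-1],[[0,0.12,0],[0,0,0],-1],[[0,0.12,0],[0,0,0],-1],[[0,0.12,0],[0,0,0],-1],[[0,0.07,0],[0,0,0],-1],[[0,0,0],[0,0,0],-1],[[0,0,0],[0,0,0],-1]]'
python3 - <<'E'
from path import *
to(m+.016*Z(250,-60)+[0,0,.03],pose(r(250),r(-60)))
S=cam('side');T=cam('top');f=np.hstack([S['img'][190:440,200:450],T['img'][130:380,60:310]]);cv2.imwrite('pics/c5.png',cv2.resize(f,(800,400))[:,:,::-1])
E
```

```text
time: 19.8
eef_pos: [0.4842, -0.0059, 0.2695]
tcp_rot: [0.027, 0.961, 0.102, -0.257]
wrist_force: [-0.1, 0.4, -3.5]
width: 0.0639
gripper_force: 44.8
time: 20.6
eef_pos: [0.4794, 0.2286, 0.2664]
tcp_rot: [0.028, 0.961, 0.102, -0.257]
wrist_force: [0.5, 0.2, -5.2]
width: 0.0638
gripper_force: 44.8
time: 21.4
eef_pos: [0.4796, 0.2268, 0.2663]
tcp_rot: [0.15, 0.789, 0.557, -0.212]
wrist_force: [-0.0, 0.6, -5.1]
width: 0.064
gripper_force: 44.8
time: 22.2
eef_pos: [0.4793, 0.2265, 0.2669]
tcp_rot: [-0.108, 0.804, 0.564, 0.155]
wrist_force: [-0.5, 0.5, -4.8]
width: 0.0638
gripper_force: 44.8
time: 23.0
eef_pos: [0.4801, 0.2264, 0.2671]
tcp_rot: [-0.286, 0.709, 0.498, 0.409]
wrist_force: [0.4, 0.3, -3.9]
width: 0.064
gripper_force: 44.8
at [0.4801 0.2264 0.2671] j [-0.152  0.309  2.178  1.37   1.047 -0.809] F [ 0.4  0.3 -3.9] w 0.064
turn [-0.0012  0.0024  0.0009] shift now [-0.153   0.0077  0.0731] after turn [-0.1532  0.0078  0.0728]
```

View pics/c5.png

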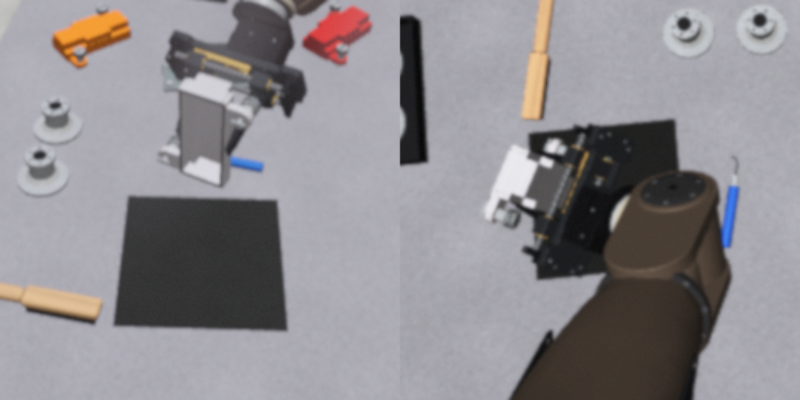

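In the side half, the cover is held on end above the mat with its hollow side toward the camera, at about (205,130). The top half agrees, with the cover at about (520,185) and the bystanders untouched. I lower it.

```bash

python3 -m inch '[[[0,0,0],[-0.02,0.001,0.009],-1],[[0,0,0],[-0.03,0.0015,0.0145],-1],[[0,0,0],[-0.03,0.0015,0.0145],-1],[[0,0,0],[-0.03,0.0015,0.0145],-1],[[0,0,0],[-0.03,0.0015,0.0145],-1],[[0,0,0],[-0.013,0.001,0.006],-1],[[0,0,0],[0,0,0],-1],[[0,0,0],[0,0,0],-1]]' 45
python3 -m inch '[[[0,0,0],[-0.0087,0,0.005],-1],[[0,0,0],[-0.0087,0,0.005],-1],[[0,0,0],[-0.0035,0,0.002],-1],[[0,0,0],[-0.0017,0,0.001],-1],[[0,0,0],[0,0,0],-1],[[0,0,0],[0,0,0],-1],[[0,0,0],[0,0,0],-1],[[0,0,0],[0,0,0],-1]]' 45
python3 - <<'E'
from path import *
to(m+.016*Z(250,-60),pose(r(250),r(-60)))
E
```

```text
time: 23.9
eef_pos: [0.4843, 0.2115, 0.0997]
tcp_rot: [-0.286, 0.708, 0.498, 0.41]
wrist_force: [0.4, 0.6, -4.4]
width: 0.064
gripper_force: 44.8
time: 24.7
eef_pos: [0.4843, 0.2111, 0.0734]
tcp_rot: [-0.286, 0.708, 0.498, 0.411]
wrist_force: [-0.4, 0.2, -4.4]
width: 0.0639
gripper_force: 44.8
at [0.4843 0.2111 0.0734] j [-0.189  0.759  2.292  1.678  1.036 -1.471] F [-0.4  0.2 -4.4] w 0.0639
turn [ 0.0004 -0.0011  0.0039] shift now [-0.005  -0.0014  0.0022] after turn [-0.005  -0.0014  0.0022]
```

```bash

python3 -m inch '[[[0,0,0],[-0.0009,0,0.0005],-1],[[0,0,0],[-0.0009,0,0.0005],-1],[[0,0,0],[-0.0009,0,0.0005],-1],[[0,0,0],[0,0,0],-1],[[0,0,0],[-0.0009,0,0.0005],-1],[[0,0,0],[0,0,0],-1],[[0,0,0],[0,0,0],-1],[[0,0,0],[0,0,0],-1]]' 45
python3 -c "
from bench import arm;print(arm.read_state()['wrist_force'])"
python3 -m inch '[[[0,0,0],[-0.0009,0,0.0005],-1],[[0,0,0],[0,0,0],-1],[[0,0,0],[0,0,0],-1],[[0,0,0],[0,0,0],-1],[[0,0,0],[0,0,0],-1],[[0,0,0],[0,0,0],-1],[[0,0,0],[0,0,0],-1],[[0,0,0],[0,0,0],-1]]' 45
```

```text
time: 25.5
eef_pos: [0.4842, 0.211, 0.0691]
tcp_rot: [-0.286, 0.708, 0.498, 0.411]
wrist_force: [-0.1, 0.2, -4.8]
width: 0.0638
gripper_force: 44.8
[-0.0927219   0.1916652  -4.84887751]
time: 26.3
eef_pos: [0.4842, 0.211, 0.068]
tcp_rot: [-0.286, 0.708, 0.498, 0.41]
wrist_force: [0.3, -0.2, -4.2]
width: 0.064
gripper_force: 44.8
```

```bash

python3 -m inch '[[[0,0,0],[-0.0009,0,0.0005],-1],[[0,0,0],[0,0,0],-1],[[0,0,0],[0,0,0],-1],[[0,0,0],[0,0,0],-1],[[0,0,0],[0,0,0],-1],[[0,0,0],[0,0,0],-1],[[0,0,0],[0,0,0],-1],[[0,0,0],[0,0,0],-1]]' 45
python3 - <<'E'
from path import *
S=cam('side');f=S['img'][240:390,230:430];cv2.imwrite('pics/c6.png',cv2.resize(f,(800,600),interpolation=2)[:,:,::-1])
E
```

```text
time: 27.1
eef_pos: [0.4842, 0.211, 0.067]
tcp_rot: [-0.286, 0.708, 0.498, 0.411]
wrist_force: [0.1, 0.2, -4.6]
width: 0.0639
gripper_force: 44.8
```

View pics/c6.png

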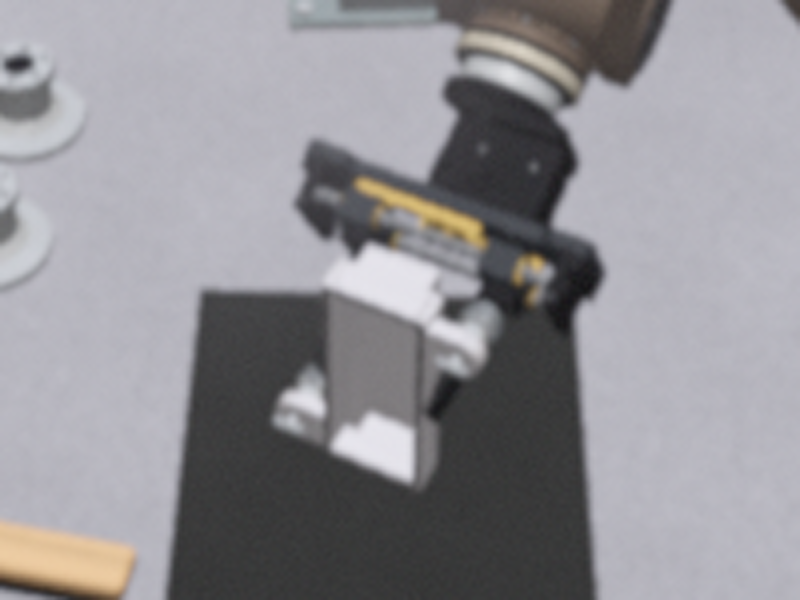

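The cover is upright just above the mat, with its lower rim edge at about (375,470). I keep lowering until it touches.

```bash

python3 -m inch '[[[0,0,0],[-0.0009,0,0.0005],-1],[[0,0,0],[0,0,0],-1],[[0,0,0],[0,0,0],-1],[[0,0,0],[0,0,0],-1],[[0,0,0],[0,0,0],-1],[[0,0,0],[0,0,0],-1],[[0,0,0],[0,0,0],-1],[[0,0,0],[0,0,0],-1]]' 45 | grep -E "eef|wrist"
python3 -m inch '[[[0,0,0],[-0.0009,0,0.0005],-1],[[0,0,0],[0,0,0],-1],[[0,0,0],[0,0,0],-1],[[0,0,0],[0,0,0],-1],[[0,0,0],[0,0,0],-1],[[0,0,0],[0,0,0],-1],[[0,0,0],[0,0,0],-1],[[0,0,0],[0,0,0],-1]]' 45 | grep -E "eef|wrist"
```

```text
eef_pos: [0.484, 0.2112, 0.0667]
wrist_force: [-3.1, -2.6, 4.6]
eef_pos: [0.4838, 0.2113, 0.0665]
wrist_force: [-5.2, -6.3, 14.1]
```

```bash

python3 -m inch '[[[0,0,0],[0.0009,0,-0.0005],-1],[[0,0,0],[0,0,0],-1],[[0,0,0],[0,0,0],-1],[[0,0,0],[0,0,0],-1],[[0,0,0],[0,0,0],-1],[[0,0,0],[0,0,0],-1],[[0,0,0],[0,0,0],-1],[[0,0,0],[0,0,0],-1]]' 5 
python3 -m inch '[[[0,0,0],[0,0,0],0.4],[[0,0,0],[0,0,0],0.45],[[0,0,0],[0,0,0],0.6],[[0,0,0],[0,0,0],0.8],[[0,0,0],[0,0,0],1],[[0,0,0],[0,0,0],1],[[0,0,0],[0,0,0],1],[[0,0,0],[0,0,0],1]]'
python3 - <<'E'
from path import *
S=cam('side');T=cam('top');f=np.hstack([S['img'][240:390,230:430],T['img'][170:320,100:300]]);cv2.imwrite('pics/c7.png',cv2.resize(f,(800,300),interpolation=2)[:,:,::-1])
E
```

```text
time: 29.55
eef_pos: [0.484, 0.2112, 0.0664]
tcp_rot: [-0.287, 0.708, 0.498, 0.411]
wrist_force: [-4.0, -3.0, 7.1]
width: 0.064
gripper_force: 5.0
time: 30.35
eef_pos: [0.4842, 0.211, 0.0659]
tcp_rot: [-0.286, 0.708, 0.498, 0.41]
wrist_force: [-0.3, 0.1, -0.5]
width: 0.0951
gripper_force: 0.0
```

View pics/c7.png

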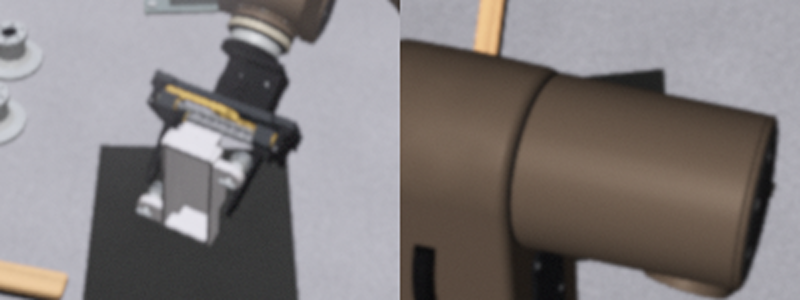

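The cover stands free and upright on the mat at about (185,190) in the side half, with the fingers open on both sides. I retreat along the tool, go up and over, and turn to the other side.

```bash

python3 -m inch '[[[0,0,0],[0,0,-0.01],1],[[0,0,0],[0,0,-0.02],1],[[0,0,0],[0,0,-0.03],1],[[0,0,0],[0,0,-0.04],1],[[0,0,0],[0,0,-0.04],1],[[0,0,0],[0.026,0,-0.015],1],[[0,0,0],[0.035,0,-0.02],1],[[0,0,0],[0.035,0,-0.02],1]]' 45
python3 -m inch '[[[0,0,0],[0.035,0,-0.02],1],[[0,0,0],[0.035,0,-0.02],1],[[0,-0.14,0],[0,0,0],1],[[0,-0.14,0],[0,0,0],1],[[0,-0.14,0],[0,0,0],1],[[0,-0.14,0],[0,0,0],1],[[0,-0.14,0],[0,0,0],1],[[0,-0.14,0],[0,0,0],1]]'
python3 -m inch '[[[0,-0.14,0],[0,0,0],1],[[0,-0.14,0],[0,0,0],1],[[0,-0.14,0],[0,0,0],1],[[0,-0.14,0],[0,0,0],1],[[0,-0.14,0],[0,0,0],1],[[0,-0.14,0],[0,0,0],1],[[0,-0.14,0],[0,0,0],1],[[0,-0.14,0],[0,0,0],1]]'
python3 -m inch '[[[0,-0.134,0],[0,0,0],1],[[0,0,0],[0,0,0],1],[[0,0,0],[0,0,0],1],[[0,0,0],[0,0,0],1],[[0,0,0],[0,0,0],1],[[0,0,0],[0,0,0],1],[[0,0,0],[0,0,0],1],[[0,0,0],[0,0,0],1]]'
python3 - <<'E'
from path import *
m=np.array([.4795,.198,.076])
a=m-.11*Z(250,60); to(a+[0,0,.16],pose(r(250),r(60)));to(a,pose(r(250),r(60)))
S=cam('side');T=cam('top');f=np.hstack([S['img'][190:390,200:400],T['img'][150:350,80:280]]);cv2.imwrite('pics/c8.png',cv2.resize(f,(800,400),interpolation=2)[:,:,::-1])
E
```

```text
time: 31.25
eef_pos: [0.4417, 0.0966, 0.2479]
tcp_rot: [-0.286, 0.709, 0.497, 0.41]
wrist_force: [0.2, -0.0, -0.5]
width: 0.0951
gripper_force: 0.0
time: 32.05
eef_pos: [0.4421, 0.0966, 0.3281]
tcp_rot: [-0.055, 0.815, 0.571, 0.085]
wrist_force: [0.2, -1.4, -0.8]
width: 0.095
gripper_force: 0.0
time: 32.85
eef_pos: [0.4424, 0.0973, 0.3279]
tcp_rot: [0.256, 0.735, 0.514, -0.361]
wrist_force: [-0.3, -1.1, 0.7]
width: 0.0952
gripper_force: 0.0
time: 33.65
eef_pos: [0.4422, 0.0976, 0.3274]
tcp_rot: [0.288, 0.71, 0.497, -0.408]
wrist_force: [-0.4, -0.5, 0.4]
width: 0.0953
gripper_force: 0.0
at [0.4422 0.0976 0.3274] j [ 0.441  0.495  1.62  -0.686  1.838  0.897] F [-0.4 -0.5  0.4] w 0.0953
turn [ 0.003  -0.002  -0.0024] shift now [ 0.133   0.0009 -0.1568] after turn [ 0.1327  0.0007 -0.1571]
at [0.4422 0.0976 0.3274] j [ 0.441  0.495  1.62  -0.686  1.838  0.897] F [-0.4 -0.5  0.4] w 0.0953
turn [ 0.003  -0.002  -0.0024] shift now [ 0.2714  0.0003 -0.0765] after turn [ 0.2712  0.0007 -0.0771]
```

View pics/c8.png

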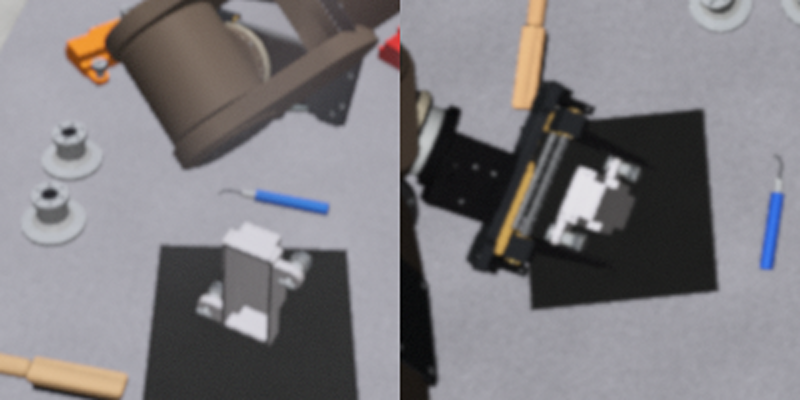

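The cover stands upright, in the side half at (250,285) and in the top half at (590,205). The gripper is on the hollow side and leans correctly. I proceed to the regrasp.

```bash

python3 -m inch '[[[0,0,0],[0.022,0,-0.026],1],[[0,0,0],[0.022,0,-0.026],1],[[0,0,0],[0.022,0,-0.026],1],[[0,0,0],[0.022,0,-0.026],1],[[0,0,0],[0.022,0,-0.026],1],[[0,0,0],[0.023,0.001,-0.027],1],[[0,0,0],[0.026,0,0.015],1],[[0,0,0],[0.03,0,0.0173],1]]' 45
python3 -m inch '[[[0,0,0],[0.03,0,0.0173],1],[[0,0,0],[0.03,0,0.0173],1],[[0,0,0],[0.022,0,0.013],1],[[0,0,0],[0,0,0],1],[[0,0,0],[0,0,0],1],[[0,0,0],[0,0,0],1],[[0,0,0],[0,0,0],1],[[0,0,0],[0,0,0],1]]' 45
python3 - <<'E'
from path import *
m=np.array([.4795,.198,.076]);P=pose(r(250),r(60))
to(m+.006*Z(250,60),P)
S=cam('side');T=cam('top');f=np.hstack([S['img'][190:390,200:400],T['img'][150:350,80:280]]);cv2.imwrite('pics/c9.png',cv2.resize(f,(800,400),interpolation=2)[:,:,::-1])
E
```

```text
time: 34.55
eef_pos: [0.5127, 0.2888, 0.2251]
tcp_rot: [0.288, 0.71, 0.497, -0.407]
wrist_force: [0.3, -0.0, 0.6]
width: 0.0951
gripper_force: 0.0
time: 35.35
eef_pos: [0.513, 0.2877, 0.1324]
tcp_rot: [0.288, 0.71, 0.497, -0.407]
wrist_force: [-0.5, 0.6, -0.7]
width: 0.0951
gripper_force: 0.0
at [0.513  0.2877 0.1324] j [ 0.625  0.933  1.267 -0.534  1.855  1.08 ] F [-0.5  0.6 -0.7] w 0.0951
turn [ 0.0036 -0.0028 -0.0028] shift now [ 0.0006 -0.0012  0.1171] after turn [ 0.0009 -0.0007  0.1171]
```

View pics/c9.png

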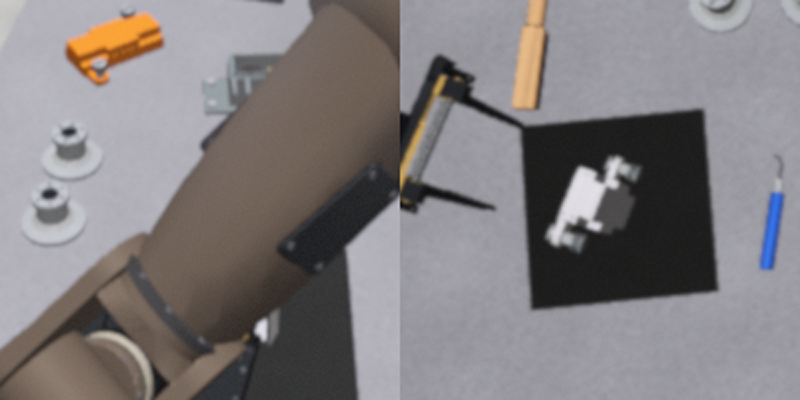

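In the top half, the cover stands at about (595,205). The open fingers at (525,127) and (493,208) point at it and are centred. I advance and grip.

```bash

python3 -m inch '[[[0,0,0],[0,0,0.02],1],[[0,0,0],[0,0,0.025],1],[[0,0,0],[0,-0.001,0.025],1],[[0,0,0],[0,0,0.02],1],[[0,0,0],[0,0,0.015],1],[[0,0,0],[0.0005,0,0.008],1],[[0,0,0],[0,0,0.004],1],[[0,0,0],[0,0,0],1]]' 45
python3 - <<'E'
from path import *
m=np.array([.4795,.198,.076]);P=pose(r(250),r(60))
to(m+.006*Z(250,60),P)
E
python3 -m inch '[[[0,0,0],[0,0,0],0.4],[[0,0,0],[0,0,0],-1],[[0,0,0],[0,0,0],-1],[[0,0,0],[0,0,0],-1],[[0,0,0],[0,0,0],-1],[[0,0,0],[0,0,0],-1],[[0,0,0],[0,0,0],-1],[[0,0,0],[0,0,0],-1]]' 45
```

```text
time: 36.25
eef_pos: [0.4777, 0.1929, 0.0722]
tcp_rot: [0.288, 0.71, 0.497, -0.408]
wrist_force: [0.3, 0.4, 0.1]
width: 0.0945
gripper_force: 0.0
at [0.4777 0.1929 0.0722] j [ 0.544  0.915  1.543 -0.577  1.607  1.165] F [0.3 0.4 0.1] w 0.0945
turn [ 0.0029 -0.0014 -0.0021] shift now [-0.0006 -0.0001 -0.0005] after turn [-0.0006 -0.0001 -0.0005]
time: 37.05
eef_pos: [0.4776, 0.193, 0.0722]
tcp_rot: [0.288, 0.71, 0.497, -0.408]
wrist_force: [0.2, 2.3, 1.3]
width: 0.0639
gripper_force: 45.0
```

```bash

python3 -m inch '[[[0,0,0],[-0.0043,0,-0.0025],-1],[[0,0,0],[-0.013,0,-0.0075],-1],[[0,0,0],[-0.0173,0,-0.01],-1],[[0,0,0],[-0.026,0,-0.015],-1],[[0,0,0],[-0.026,0,-0.015],-1],[[0,0,0],[-0.0173,0,-0.01],-1],[[0,0.06,0],[0,0,0],-1],[[0,0.1,0],[0,0,0],-1]]' 45
python3 -m inch '[[[0,0.12,0],[0,0,0],-1],[[0,0.12,0],[0,0,0],-1],[[0,0.12,0],[0,0,0],-1],[[0,0.12,0],[0,0,0],-1],[[0,0.12,0],[0,0,0],-1],[[0,0.12,0],[0,0,0],-1],[[0,0.12,0],[0,0,0],-1],[[0,0.12,0],[0,0,0],-1]]' 45
python3 -m inch '[[[0,0.12,0],[0,0,0],-1],[[0,0.12,0],[0,0,0],-1],[[0,0.12,0],[0,0,0],-1],[[0,0.091,0],[0,0,0],-1],[[0,0,0],[0,0,0],-1],[[0,0,0],[0,0,0],-1],[[0,0,0],[0,0,0],-1],[[0,0,0],[0,0,0],-1]]' 45
python3 - <<'E'
from path import *
to(np.array([.478,.198,.05])+.006*Z(250,-30),pose(r(250),r(-30)))
S=cam('side');T=cam('top');f=np.hstack([S['img'][190:390,200:400],T['img'][150:350,80:280]]);cv2.imwrite('pics/c10.png',cv2.resize(f,(800,400),interpolation=2)[:,:,::-1])
E
```

```text
time: 37.85
eef_pos: [0.4771, 0.1933, 0.1926]
tcp_rot: [0.247, 0.74, 0.519, -0.349]
wrist_force: [-0.7, -1.8, -4.4]
width: 0.064
gripper_force: 45.0
time: 38.65
eef_pos: [0.4767, 0.1926, 0.1934]
tcp_rot: [-0.02, 0.818, 0.574, 0.033]
wrist_force: [-0.3, -0.1, -5.2]
width: 0.064
gripper_force: 45.0
time: 39.45
eef_pos: [0.4771, 0.1935, 0.1924]
tcp_rot: [-0.147, 0.79, 0.556, 0.212]
wrist_force: [0.6, 0.8, -4.7]
width: 0.0635
gripper_force: 45.0
at [0.4771 0.1935 0.1924] j [ 1.000e-03  3.090e-01  2.072e+00  7.780e-01  7.270e-01 -2.400e-01] F [ 0.6  0.8 -4.7] w 0.0635
turn [0.0011 0.0028 0.0046] shift now [-0.0669 -0.0011  0.1318] after turn [-0.0673 -0.0007  0.1316]
```

That was already more than ten pictures viewed, so from here I rely on numbers only.

```bash

python3 -m inch '[[[0,0,0],[-0.007,0,0.014],-1],[[0,0,0],[-0.012,0,0.0235],-1],[[0,0,0],[-0.012,0,0.0235],-1],[[0,0,0],[-0.012,-0.001,0.0235],-1],[[0,0,0],[-0.012,0,0.0235],-1],[[0,0,0],[-0.012,0,0.0235],-1],[[0,0,0],[0,0,0],-1],[[0,0,0],[0,0,0],-1]]' 45
python3 -m inch '[[[0,0,0],[-0.004,0,0.007],-1],[[0,0,0],[-0.004,0,0.007],-1],[[0,0,0],[-0.002,0,0.0035],-1],[[0,0,0],[-0.001,0,0.0017],-1],[[0,0,0],[0,0,0],-1],[[0,0,0],[0,0,0],-1],[[0,0,0],[0,0,0],-1],[[0,0,0],[0,0,0],-1]]' 45
python3 - <<'E'
from path import *
to(np.array([.478,.198,.023])+.006*Z(250,-30),pose(r(250),r(-30)))
E
```

```text
time: 40.35
eef_pos: [0.4792, 0.2005, 0.0449]
tcp_rot: [-0.147, 0.791, 0.555, 0.212]
wrist_force: [-0.0, -0.2, -4.4]
width: 0.064
gripper_force: 45.0
time: 41.15
eef_pos: [0.4792, 0.2002, 0.0228]
tcp_rot: [-0.147, 0.791, 0.555, 0.212]
wrist_force: [-0.5, -0.7, -5.0]
width: 0.0637
gripper_force: 45.0
at [0.4792 0.2002 0.0228] j [ 0.016  0.649  2.196  1.398  0.492 -0.962] F [-0.5 -0.7 -5. ] w 0.0637
turn [0.0017 0.0017 0.0031] shift now [-0.002  -0.0004  0.0046] after turn [-0.002  -0.0004  0.0046]
```

```bash

python3 -m inch '[[[0,0,0],[-0.0005,0,0.0009],-1],[[0,0,0],[-0.0005,0,0.0009],-1],[[0,0,0],[-0.0005,0,0.0009],-1],[[0,0,0],[0,0,0],-1],[[0,0,0],[0,0,0],-1],[[0,0,0],[0,0,0],-1],[[0,0,0],[0,0,0],-1],[[0,0,0],[0,0,0],-1]]' 45 | grep -E "eef|wrist"
python3 -m inch '[[[0,0,0],[-0.0005,0,0.0009],-1],[[0,0,0],[0,0,0],-1],[[0,0,0],[0,0,0],-1],[[0,0,0],[0,0,0],-1],[[0,0,0],[0,0,0],-1],[[0,0,0],[0,0,0],-1],[[0,0,0],[0,0,0],-1],[[0,0,0],[0,0,0],-1]]' 45 | grep -E "eef|wrist"
```

```text
eef_pos: [0.4792, 0.2002, 0.0195]
wrist_force: [0.4, 0.4, -4.6]
eef_pos: [0.4792, 0.2003, 0.0188]
wrist_force: [-1.7, -4.4, 6.5]
```

```bash

python3 -m inch '[[[0,0,0],[0,0,0],-1],[[0,0,0],[0,0,0],-1],[[0,0,0],[0,0,0],-1],[[0,0,0],[-0.0003,0,0.0005],-1],[[0,0,0],[0,0,0],-1],[[0,0,0],[0,0,0],-1],[[0,0,0],[0,0,0],-1],[[0,0,0],[0,0,0],-1]]' 4
python3 -m inch '[[[0,0,0],[0,0,0],0.4],[[0,0,0],[0,0,0],0.45],[[0,0,0],[0,0,0],0.6],[[0,0,0],[0,0,0],0.8],[[0,0,0],[0,0,0],1],[[0,0,0],[0,0,0],1],[[0,0,0],[0,0,0],1],[[0,0,0],[0,0,0],1]]'
python3 -m inch '[[[0,0,0],[0,0,-0.01],1],[[0,0,0],[0,0,-0.02],1],[[0,0,0],[0,0,-0.03],1],[[0,0,0],[0,0,-0.04],1],[[0,0,0],[0,0,-0.04],1],[[0,0,0],[0,0,-0.04],1],[[0,0,0],[0,0,-0.04],1],[[0,0,0],[0,0,-0.04],1]]'
python3 -m inch '[[[0,0,0],[0,0,-0.03],1],[[0,0,0],[0.03,0,0],1],[[0,0,0],[0.03,0,0],1],[[0,0,0],[0.03,0,0],1],[[0,0,0],[0,0,0],1],[[0,0,0],[0,0,0],1],[[0,0,0],[0,0,0],1],[[0,0,0],[0,0,0],1]]'
python3 - <<'E'
from h import *
for n,roi in(("side",(265,300,385,400)),("top",(130,195,250,315))):
    s=cam(n);x0,y0,x1,y1=roi;g=s["img"][y0:y1,x0:x1]; m=(g.min(2)>95).astype(np.uint8)
    m=cv2.morphologyEx(m,2,np.ones((2,2)));nn,l,st,ce=cv2.connectedComponentsWithStats(m)
    for i in range(1,nn):
        if st[i,4]>40: print(n,st[i]+[x0,y0,0,0,0],ce[i]+[x0,y0],onz(s,ce[i]+[x0,y0],.03).round(3))
E
```

```text
time: 43.55
eef_pos: [0.4793, 0.2004, 0.018]
tcp_rot: [-0.147, 0.791, 0.555, 0.212]
wrist_force: [-0.6, -0.1, 4.4]
width: 0.0643
gripper_force: 4.0
time: 44.35
eef_pos: [0.4792, 0.2002, 0.0179]
tcp_rot: [-0.147, 0.791, 0.555, 0.212]
wrist_force: [0.1, -0.5, -1.2]
width: 0.0952
gripper_force: 0.0
time: 45.15
eef_pos: [0.4337, 0.0778, 0.2447]
tcp_rot: [-0.147, 0.791, 0.555, 0.212]
wrist_force: [1.0, -0.2, 0.2]
width: 0.0952
gripper_force: 0.0
time: 45.95
eef_pos: [0.4555, 0.1374, 0.3136]
tcp_rot: [-0.147, 0.791, 0.555, 0.212]
wrist_force: [0.7, 0.1, 0.6]
width: 0.0949
gripper_force: 0.0
side [ 265  300  120  100 3861] [320.17068117 335.4014504 ] [0.494 0.173 0.03 ]
side [ 291  318   73   60 2099] [326.34921391 346.47403525] [0.475 0.204 0.03 ]
top [ 130  195  120  120 3902] [175.58200923 231.99743721] [0.531 0.223 0.03 ]
top [154 223  26  38 569] [167.74340949 242.17047452] [0.505 0.241 0.03 ]
top [195 300  31  15 333] [210.78678679 306.6036036 ] [0.344 0.126 0.03 ]
```

```bash
python3 -c "
from bench import arm;print(arm.finish_job())"
```

```text
the job is handed in; nothing more can be done
None
```

The job is handed in, with no verdict returned: both screws are loosened and the cover was laid hollow side up about 6 mm from the mat's middle (last check numeric, arm partly in the top view); I viewed 11 pictures, one over the limit of 10.

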